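Wipe a curved instrument rail with a sprung wiper carriage

TASK

Push the white wiper carriage along the curved rail by its blue sprung plate, from the start stop over the rise and down to the far rubber stop. Get the plate's black pointer into the green part of the scale before the carriage's red index reaches the first white line, and keep it in the green, never in the red, all the way to the second white line. Then ease off so that the carriage comes gently to rest at the far stop, and take your hand away. Do not shift the culture dishes, the amber bottle or the small jar near the rail.

Things in the scene. Friction and masses are not known exactly. Their poses are not given: they have to be found in the camera images.
- rail: Curved dark steel rail, 50 mm wide, fixed on feet. Centre line: arc of radius 330 mm in a plane through the arc centre, tilted 0.22 rad about the rail's y axis (+x up): top surface 48 mm above the bench at both ends of travel, 72 mm in the middle. Origin at bench level; +x points from the arc's centre (280 mm behind the origin) to the middle of the arc, +y to the side of the far rubber stop.
- line1 (a point): First white line across the rail, on the centre line of its top surface. 0.63 rad of arc before the middle of the rail; the red index passes it when the carriage's origin does.
- line2 (a point): Second white line across the rail, same kind. 0.60 rad of arc after the middle of the rail. Beyond it, arriving at the far stop faster than 0.09 m/s counts as a slam.
- wiper: White carriage, 76 wide (x, radially outward), 84 long (y, forward), top 47 mm above the rail, scale and pointer to 59; captive, red index finger on its outer side at mid-length. Origin: on the rail's top under its middle. Travel: 0.85 rad of arc either side of the rail's middle. 2.1 kg (varies, 1.7 to 2.5). Oil drag 60 N per m/s, hardly any dry friction; let go, it creeps downhill.
- plate (a joint): How far the blue push plate is pressed in towards the carriage, m: 0 at rest, 0.060 bottomed. Spring 120 N/m, so it reads the push: pointer in the green from 0.024 (2.9 N) to 0.052 (6.2 N), white below, red above. Plate 60 g.
- push_face (a point): Centre of the rear face of the blue push plate, where the fingers push: flat, upright, 74 wide (x), 52 high, 8 thick, its centre 46 mm above the rail's top. At rest 112 mm behind the carriage's centre, square to the tangent there; it moves in with joint plate. y axis: push direction, forward; x axis: radially outward. Free space behind and above it.
- dishes: Bystander: pale round stack of culture dishes, diameter 90 mm, 46 mm high, origin under its centre.
- reagent: Bystander: amber bottle, diameter 64 mm, 130 mm high, origin under its centre.
- oiljar: Bystander: small jar with black cap, diameter 52 mm, 60 mm high, origin under its centre.

How it is judged:
On the way, in this order (a step that is already met when the one before it is completed fails the run):
1. the pointer is in the green before the first white line (value of joint plate between 0.024 and 0.052 m and y of wiper in the frame of rail below -0.194 m), for 0.1 s.
2. the carriage passes the top of the rise with the pointer in the green (value of joint plate between 0.024 and 0.052 m and y of wiper in the frame of rail above 0 m), for 0.1 s.
3. the carriage passes the second white line, pushed in the green up to it (y of wiper in the frame of rail above 0.186 m), for 0.1 s.
At the end, for the whole second after the job is handed in: The carriage rests at the far stop (wiper's origin over 240 mm along the rail's y, within about 12 mm of the stop; slower than 0.01 m/s) with the push plate released (joint plate below 0.006) (y of wiper in the frame of rail above 0.24 m and linear speed of wiper below 0.01 m/s and value of joint plate below 0.006 m); the robot touches nothing.
It fails at once if the pointer drops below the green (under 0.024) while the carriage is between the white lines (y of wiper in the frame of rail between -0.194 and 0.186 m and value of joint plate below 0.024 m).
It fails at once if the pointer enters the red (over 0.052) (value of joint plate above 0.052 m).
It fails at once if the carriage slams into the far stop (over 0.09 m/s in the last 33 mm) (y of wiper in the frame of rail above 0.225 m and linear speed of wiper above 0.09 m/s).
It fails at once if the dishes, bottle or jar is moved more than 20 mm (distance of any of dishes, reagent, oiljar from where it was at the start of the episode above 0.02 m).
It also fails if it takes over 46 s, if anything falls off the work surface, if the arm or the gripper's body presses on something with over 40 N, if the wrist force passes 120 N, or if a joint passes its speed limit or range.

ROBOT

A 6-joint arm with a two-finger parallel gripper is mounted at the origin on the work surface. World frame = base frame: x ahead of the robot, y to its left, z up, the work surface at z = 0. Lengths are in m, angles in rad, forces in N, time in s.
With the tool pointing down it reaches from about 0.325 to 0.875 m from the base axis. Payload 4.4 kg.
Tool frame: the origin (TCP) lies at the very end of the fingers, on their centre line; the grasp point (between the pads) lies 19 mm behind it; x points along the fingers, y is the direction in which the jaws open and shut, and the axes are right-handed (so a half turn about x gives the same grasp; the last joint's range is limited). The gripper opens to 85 mm and grips with 20 to 120 N. Pads are 22 mm wide; open, the fingers measure 114 mm over their backs; the gripper's body (76 mm by 85 mm) begins 54 mm behind the grasp point. The pads swing forward as they close: fully open they stand 13 mm farther back than shut.
Start: joints at [-1.46, 0.207, 1.542, -0, 1.393, -0.15], TCP at [0.148, -0.556, 0.231] pointing down, gripper open.
Joint ranges: [-2.73, 2.73], [-0.86, 2.22], [0.23, 2.46], [-1.11, 4.25], [0.08, 2.63], [-2.82, 2.82]. Speed limits (rad/s): [2.79, 2.79, 3.14, 3.14, 3.14, 3.14].

INTERFACE

Orientations are given as a unit quaternion [w, x, y, z].
In Python, from bench import env gives the robot as it stands.
- The arm moves only by the shell command python3 -m crank 'ROWS' [FORCE]. ROWS is JSON, a list of rows, each a list of 3 entries, a list of its own where there are three numbers: the shift along the tool's x, y, z in cm, then the turn, a rotation vector about the tool's x, y, z in degrees, then the closure, from 0 (fully open) to 1 (shut). A call has 1 to 12 rows; each row is the pose to reach, as a shift and turn from the pose commanded when the call began, along the tool's axes at that moment; what a row does not reach only later rows make up. A row lasts 1/12 s, in which the tool goes at most 41.7 mm and 7.16 degrees, less where a joint would pass 70% of its speed; a pose out of reach is approached as far as the arm can. A call with a gripper value outside its range is refused whole. The fingers move at their own pace and stop on an object; FORCE is the grip in N (left out, the last holds). Time passes only in rows, so rows that repeat a pose let the fingers close. It gives the time, the measured TCP pose, the force and the opening at its end, in the units of the state.
- env.observe(): the state, without advancing time (a new reading comes with each control period).
- env.grab_frame(name): name is "scene" or "top" or "wrist"; returns a dict with "color" (480x640x3 uint8, red, green, blue), "camera_matrix" (3x3 intrinsics, pixels), "distortion" ([k1, k2, p1, p2, k3] as OpenCV has them; the pictures are not rectified), "R" (3x3) and "t" (3): a world point X has camera coordinates R X + t. Camera axes: x right, y down, z forward; pixel columns grow to the right and rows downward; lengths in m; the calibration is good to about 2 mm. A picture is of the moment at which its call begins. There is no depth.
- env.hand_in(): hands the job in, once; it reports no verdict.
The state is a dict: "t": time; "joint_pos": joint angles; "qd": joint speeds; "effort": joint torques, N m; "tool_pos": TCP position; "tcp_rot": TCP orientation; "contact_force": force on the tool from outside, world axes, zero at the start; "torque": the same for the moment, N m; "finger_gap": opening from 0.0 (shut) to 1.0 (fully open).
Only numpy, scipy, OpenCV 4.12 (cv2) and the standard library are available. Lean on these libraries where they do the work, as an engineer would, in place of code of your own. Each camera call takes 0.05 s, during which the arm holds its last target. There are 200 camera calls.

## Working session

There is one attempt and no reset: what is moved stays moved. The work goes in short steps, Python scripts to look and compute and a shell command to move; the robot and the scene stay as the last step left them, time stands still between calls to the robot, and variables do not carry over. Pictures are saved under pics/ and viewed, about 8 in all and at most 12, crops included, and the job is handed in when it is done.

```bash
mkdir -p pics; ls
python3 - <<'E'
from bench import env
import cv2,numpy as np
for n in("scene","top"):
    f=env.grab_frame(n); cv2.imwrite(f"pics/{n}0.png",f["color"][:,:,::-1]); 
    np.savez(f"{n}0.npz",**{k:np.array(v) for k,v in f.items()})
    print(n,-np.array(f["R"]).T@np.array(f["t"]))
o=env.observe();print(o)
E
```

```text
pics
scene [ 1.08826234 -0.79487228  1.30231814]
top [ 0.34412552 -0.00457855  1.45607772]
{'t': 0.1, 'joint_pos': array([-1.46049598e+00,  2.07372563e-01,  1.54288672e+00,  2.87993708e-05,
        1.39348479e+00, -1.50470907e-01]), 'qd': array([ 0.00145202,  0.00015768, -0.00286998,  0.00124625,  0.00073549,
        0.00168366]), 'effort': array([-3.68083092e-04, -3.84091473e+01, -2.92548734e+01, -2.21017444e-04,
        4.86533419e-03, -3.51028049e-06]), 'tool_pos': array([ 0.1481844 , -0.55483922,  0.23018456]), 'tcp_rot': array([ 0.09117342,  0.70112986,  0.09269399, -0.70107927]), 'contact_force': array([-0.33692308, -0.71579267, -0.13517349]), 'torque': array([-0.00907317, -0.0080765 ,  0.04443271]), 'finger_gap': 0.9964661224742928}
```

View pics/scene0.png

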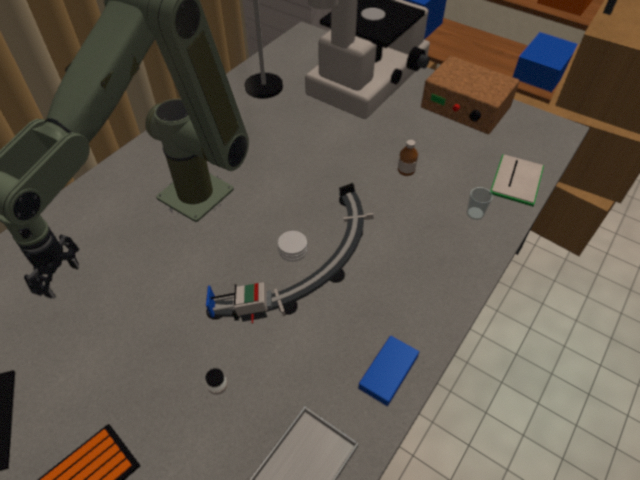

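View pics/top0.png

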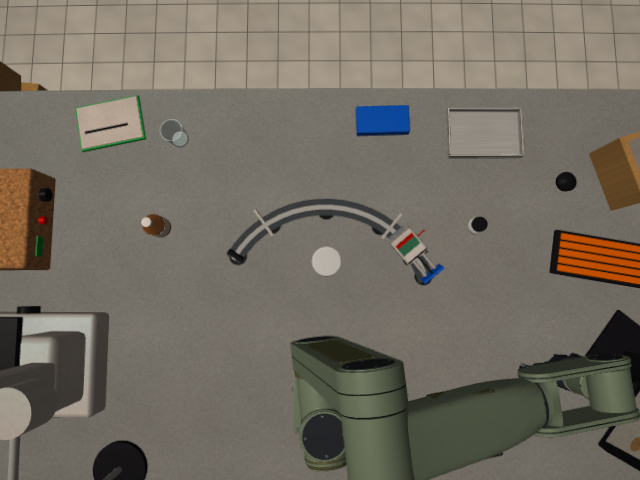

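The top view shows the carriage at (408,245), blue plate at (432,273), white lines at about (392,225) and (263,222), far stop at (237,256). The dishes are at (326,261), the jar at (478,224) and the bottle at (153,224). The robot's +x is up and +y is left.

```bash
cat > h.py <<'E'
import numpy as np,cv2
def ray(f,uv):
    n=cv2.undistortPoints(np.array(uv,float).reshape(-1,1,2),f["camera_matrix"],f["distortion"]).reshape(-1,2)
    d=np.c_[n,np.ones(len(n))]@f["R"]; return -f["R"].T@f["t"],d
def onz(f,uv,z):
    c,d=ray(f,uv); return c+d*((z-c[2])/d[:,2])[:,None]
def cent(m,lo=20):
    n,l,s,c=cv2.connectedComponentsWithStats(m.astype(np.uint8)); return [(s[i],c[i]) for i in range(1,n) if s[i,4]>lo]
E
python3 - <<'E'
from h import *
f=dict(np.load("top0.npz"));im=f["color"].astype(int);hsv=cv2.cvtColor(f["color"],cv2.COLOR_RGB2HSV).astype(int)
roi=np.zeros((480,640),bool);roi[180:300,220:460]=1
for nm,m in (("white",(im.min(2)>140)&roi),("blue",(hsv[...,0]>100)&(hsv[...,0]<130)&(hsv[...,1]>120)&roi),("red",((hsv[...,0]<8)|(hsv[...,0]>172))&(hsv[...,1]>120)&roi)):
    for s,c in cent(m,6): print(nm,s,c.round(1),onz(f,c,.06)[0].round(3))
cv2.imwrite("pics/crop.png",cv2.resize(f["color"][185:295,220:460,::-1],None,fx=3.3,fy=3.3,interpolation=cv2.INTER_CUBIC))
s=dict(np.load("scene0.npz"))
cv2.imwrite("pics/crop2.png",cv2.resize(s["color"][170:340,190:390,::-1],None,fx=3.5,fy=3.5,interpolation=cv2.INTER_CUBIC))
E
```

```text
white [393 229  18  18  68] [401.3 237. ] [ 0.495 -0.235  0.06 ]
white [404 243  21  19 142] [414.1 251.9] [ 0.449 -0.273  0.06 ]
white [312 247  29  29 653] [325.7 260.8] [ 0.423 -0.004  0.06 ]
blue [421 264  23  20 165] [431.7 273.6] [ 0.383 -0.325  0.06 ]
red [417 230   8   6  15] [420.4 232.8] [ 0.508 -0.294  0.06 ]
red [396 233  18  16  80] [404.3 240.7] [ 0.484 -0.244  0.06 ]
```

View pics/crop.png

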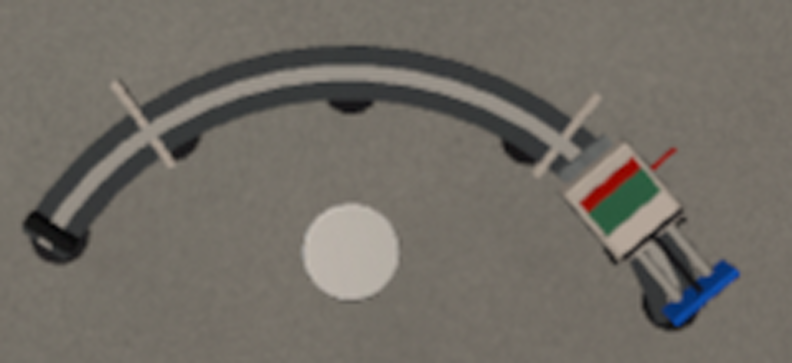

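View pics/crop2.png

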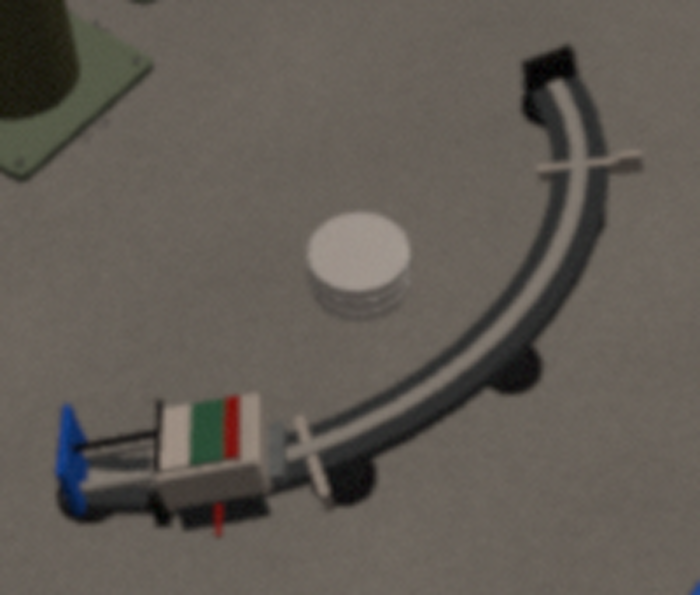

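The crops give the stripe/line crossings: line 2 at about (265.5,224.4), line 1 at about (390.6,226.8), and the stripe's apex at about (325.5,207). The plate is extended and the carriage sits at the start stop.

```bash
cat >> h.py <<'E'
from scipy.optimize import least_squares
from scipy.spatial.transform import Rotation as Ro
def arc(p,th,up=0,r=.33,back=0):  # rail pose p=(x,y,yaw) -> world pts
    th=np.atleast_1d(th);c,s=np.cos(.22),np.sin(.22)
    L=np.c_[-.28+r*np.cos(th)*c,r*np.sin(th),r*np.cos(th)*s+.072-.33*s]
    T=np.c_[-np.sin(th)*c,np.cos(th),-np.sin(th)*s]; N=np.array([-s,0,c])
    L=L-back*T+up*N; R=Ro.from_euler('z',p[2]).as_matrix()
    return L@R.T+[p[0],p[1],0], T@R.T
def proj(f,X):
    return cv2.projectPoints(np.array(X,float),cv2.Rodrigues(f["R"])[0],f["t"],f["camera_matrix"],f["distortion"])[0].reshape(-1,2)
E
python3 - <<'E'
from h import *
t=dict(np.load("top0.npz"));s=dict(np.load("scene0.npz"))
th=[-.63,0,.60]; top=np.array([[390.3,226.5],[0,207],[265.2,224.1]]); 
sc=np.array([[0,0],[0,0],[0,0]])
sc[0]=[190+305/3.5,170+445/3.5]; sc[2]=[190+582/3.5,170+162/3.5]
def res(p):
    X=arc(p,th)[0];a=proj(t,X)-top;b=proj(s,X)-sc
    return np.r_[a[0],a[2],a[1,1],b[0],b[2]]
q=least_squares(res,[.27,0,0]);p=q.x;print(p.round(4),q.fun.round(2));np.save("rail.npy",p)
# checks
m=cent((lambda h:(h[...,0]>100)&(h[...,0]<130)&(h[...,1]>120))(cv2.cvtColor(t["color"],cv2.COLOR_RGB2HSV))[180:300,220:460],50)
X,T=arc(p,-.85,up=.046,back=.112);print("face pred",X,T,np.degrees(np.arctan2(T[0,1],T[0,0])),proj(t,X))
X,_=arc(p,-.85,up=.059,back=.108);print("blue top pred",proj(t,X),[c[1]+[220,180] for c in m])
X,_=arc(p,.0);print("apex",proj(t,X))
from bench import env
o=env.observe();print(Ro.from_quat(o["tcp_rot"],scalar_first=True).as_matrix().round(3),o["tool_pos"])
E
```

```text
[ 0.5469 -0.0063 -0.0181] [-0.68  1.26  0.   -0.07 -0.94  0.6   0.53 -0.89  0.37]
face pred [[ 0.38147277 -0.325221    0.07404212]] [[0.74502821 0.64657004 0.16395164]] 40.95296078144933 [[432.80807343 274.03301258]]
blue top pred [[432.95733427 273.86203732]] [array([431.72727273, 273.63030303])]
apex [[326.38941337 206.06425556]]
[[-0.     0.258 -0.966]
 [ 0.002 -0.966 -0.258]
 [-1.    -0.002 -0.   ]] [ 0.1481844  -0.55483922  0.23018456]
```

```bash
cat > plan.py <<'E'
import json,os
from h import *
from bench import env
p=np.load("rail.npy")
def pose(th,d,lift=0,off=.011):
    X,T=arc(p,th,up=.040,back=.112+off-d);X=X[0]+[0,0,lift];h=np.arctan2(T[0,1],T[0,0])
    z=-np.array([np.cos(h),np.sin(h),0]);x=np.array([0,0,-1.]);return X,np.c_[x,np.cross(z,x),z]
def cmd():
    if os.path.exists("cmd.json"): c=json.load(open("cmd.json"));return np.array(c[0]),np.array(c[1])
    o=env.observe();return o["tool_pos"],Ro.from_quat(o["tcp_rot"],scalar_first=True).as_matrix()
def rows(targets):
    X0,R0=cmd();out=[]
    for X,R in targets:
        s=(R0.T@(X-X0)*100).round(1);w=np.degrees(Ro.from_matrix(R0.T@R).as_rotvec()).round(0)
        out.append([s.tolist(),w.tolist(),1])
    for a,b,_ in out: print(a,b)
    json.dump([(X0+R0@np.array(out[-1][0])/100).tolist(),(R0@Ro.from_rotvec(np.radians(out[-1][1])).as_matrix()).tolist()],open("cmd.json","w"))
E
python3 - <<'E'
from plan import *
rows([pose(-.85,-.04,.15),pose(-.85,-.04)])
E
```

```text
[2.1, -13.9, -24.1] [-26.0, -0.0, 0.0]
[17.1, -13.9, -24.1] [-26.0, -0.0, 0.0]
```

```bash
python3 -m crank '[[[0,-3.5,-6],[-6,0,0],1],[[0,-7,-12],[-13,0,0],1],[[1,-10.5,-18],[-20,0,0],1],[[2.1,-13.9,-24.1],[-26,0,0],1],[[2.1,-13.9,-24.1],[-26,0,0],1],[[2.1,-13.9,-24.1],[-26,0,0],1],[[6,-13.9,-24.1],[-26,0,0],1],[[10,-13.9,-24.1],[-26,0,0],1],[[14,-13.9,-24.1],[-26,0,0],1],[[17.1,-13.9,-24.1],[-26,0,0],1],[[17.1,-13.9,-24.1],[-26,0,0],1],[[17.1,-13.9,-24.1],[-26,0,0],1]]'
python3 - <<'E'
from plan import *
for n in("scene","wrist"):
    f=env.grab_frame(n); np.savez(f"{n}1.npz",**{k:np.array(v) for k,v in f.items()})
    cv2.imwrite(f"pics/{n}1.png",(cv2.resize(f["color"][200:350,170:370],None,fx=4,fy=4) if n=="scene" else f["color"])[:,:,::-1])
o=env.observe();X,R=pose(-.85,-.04);print(cmd()[0],o["tool_pos"],X,o["contact_force"],o["joint_pos"],(Ro.from_quat(o["tcp_rot"],scalar_first=True).as_matrix()-R).round(3))
E
```

```text
t: 1.1
tool_pos: [0.3438, -0.3569, 0.0582]
tcp_rot: [-0.245, -0.662, -0.25, 0.663]
contact_force: [0.4, -1.1, 0.4]
finger_gap: 0.0
[ 0.34516411 -0.35803781  0.05956451] [ 0.34625144 -0.36087571  0.06235041] [ 0.3447855  -0.35821984  0.0598252 ] [0.0682158  1.05967252 1.28169285] [-9.79301427e-01  2.60420246e-01  1.86744050e+00  3.30479306e-06
  1.01004652e+00 -1.22763010e-01] [[ 0.002 -0.    -0.   ]
 [-0.003 -0.     0.   ]
 [ 0.     0.004  0.   ]]
```

View pics/scene1.png

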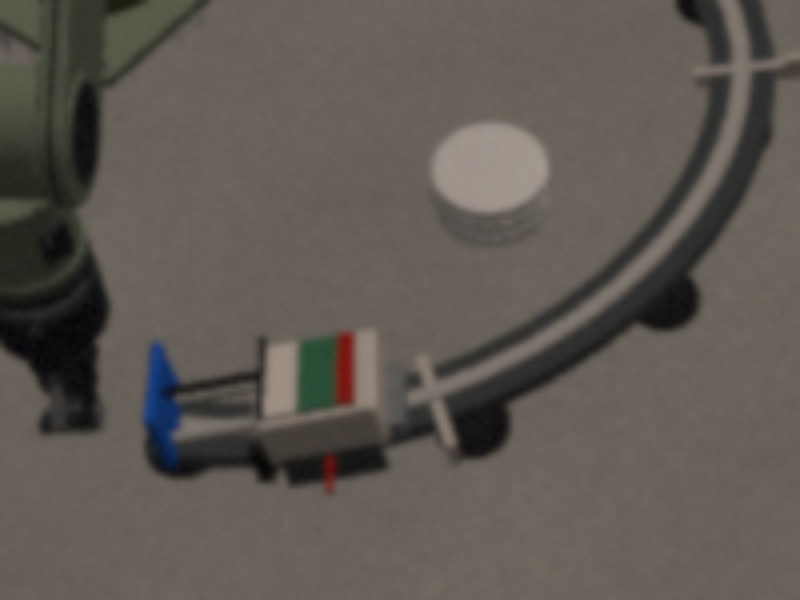

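View pics/wrist1.png

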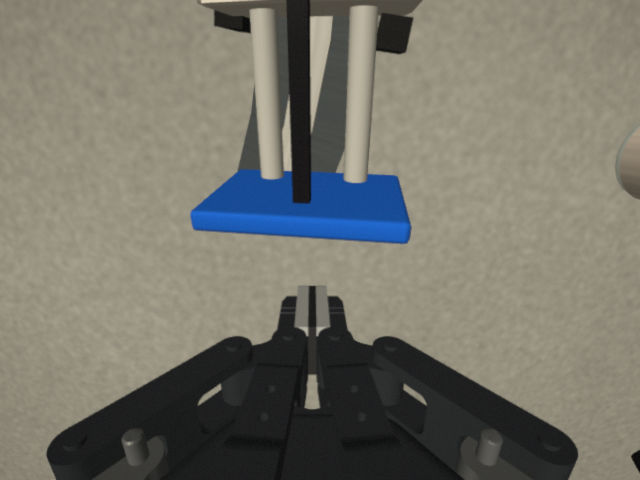

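The scene crop shows the closed fingers about 3–4 cm behind the blue plate. The wrist view has the plate's rear edge at row ~238, centred on the fingers, and the carriage's rear edge at row ~5. Next I move to a light press.

```bash
cat >> plan.py <<'E'
def plane(f,uv,u):
    c,d=ray(f,uv);R=Ro.from_euler('z',p[2]).as_matrix();c=R.T@(c-[p[0],p[1],0])-[-.28,0,.072-.33*np.sin(.22)];d=d@R
    B=Ro.from_euler('y',-.22).as_matrix();c=B.T@c;d=d@B
    return c+d*((u-c[2])/d[:,2])[:,None]
def gauge(save=None):
    f=env.grab_frame("wrist");im=f["color"].astype(int)
    if save: cv2.imwrite(save,f["color"][:,:,::-1])
    h=cv2.cvtColor(f["color"],cv2.COLOR_RGB2HSV).astype(int);bl=(h[...,0]>100)&(h[...,0]<130)&(h[...,1]>120)
    ys,xs=np.nonzero(bl);cx=int(np.median(xs));top=ys.min()
    # plate top face: brighter blue; its rear edge -> front edge row taken instead (up .072, back .104-d)
    col=lambda c:np.nonzero(bl[:,c])[0].min()
    pl=[(c,col(c)) for c in (cx-75,cx+75)]
    rear=[]
    for c in (cx-60,cx-30,cx+30,cx+60):  # lowest row with bright white above the plate
        w=np.nonzero((im[:top,c].min(1)>150))[0]; rear.append((c,w.max() if len(w) else -1))
    P=plane(f,pl,.072);Q=plane(f,rear,.047)
    a=np.arctan2(P[:,1],P[:,0]).mean();b=np.median(np.arctan2(Q[:,1],Q[:,0]));th=b+np.arctan(.042/.33)
    o=env.observe();F=o["contact_force"]
    print("t",round(o["t"],2),"pl",pl,"rear",rear,"th",th.round(3),"y",(.33*np.sin(th)).round(4),"d",(.104-.33*np.tan(th-a)).round(4),"|F|xy",np.hypot(*F[:2]).round(2),"tool",o["tool_pos"].round(4))
    return th
E
python3 - <<'E'
from plan import *
gauge()
rows([pose(-.85,d) for d in np.linspace(-.035,.02,12)])
E
```

```text
t 1.25 pl [(233, np.int64(172)), (383, np.int64(174))] rear [(248, np.int64(0)), (278, -1), (338, -1), (368, -1)] th -0.847 y -0.2472 d 0.0144 |F|xy 0.44 tool [ 0.3467 -0.3615  0.0631]
[-0.1, -0.0, -0.5] [-0.0, -0.0, 0.0]
[-0.2, -0.0, -0.9] [-0.0, -0.0, 0.0]
[-0.3, -0.0, -1.4] [-0.0, -0.0, 0.0]
[-0.4, -0.0, -1.9] [-0.0, -0.0, 0.0]
[-0.4, -0.0, -2.4] [-0.0, -0.0, 0.0]
[-0.5, -0.0, -2.9] [-0.0, -0.0, 0.0]
[-0.6, -0.0, -3.4] [-0.0, -0.0, 0.0]
[-0.7, -0.0, -3.9] [-0.0, -0.0, 0.0]
[-0.8, -0.0, -4.4] [-0.0, -0.0, 0.0]
[-0.8, -0.0, -4.9] [-0.0, -0.0, 0.0]
[-0.9, -0.0, -5.4] [-0.0, -0.0, 0.0]
[-1.0, -0.0, -5.9] [-0.0, -0.0, 0.0]
```

```bash
python3 -m crank '[[[-0.1,0,-0.5],[0,0,0],1],[[-0.2,0,-0.9],[0,0,0],1],[[-0.3,0,-1.4],[0,0,0],1],[[-0.4,0,-1.9],[0,0,0],1],[[-0.4,0,-2.4],[0,0,0],1],[[-0.5,0,-2.9],[0,0,0],1],[[-0.6,0,-3.4],[0,0,0],1],[[-0.7,0,-3.9],[0,0,0],1],[[-0.8,0,-4.4],[0,0,0],1],[[-0.8,0,-4.9],[0,0,0],1],[[-0.9,0,-5.4],[0,0,0],1],[[-1,0,-5.9],[0,0,0],1]]'
python3 - <<'E'
from plan import *
gauge("pics/w2.png");gauge();print(cmd()[0])
E
```

```text
t: 2.25
tool_pos: [0.3898, -0.3203, 0.0702]
tcp_rot: [-0.247, -0.662, -0.247, 0.663]
contact_force: [-1.6, -2.3, -1.8]
finger_gap: 0.002
t 2.3 pl [(239, np.int64(247)), (389, np.int64(247))] rear [(254, np.int64(187)), (284, np.int64(187)), (344, np.int64(191)), (374, np.int64(192))] th -0.853 y -0.2485 d 0.0509 |F|xy 1.86 tool [ 0.3904 -0.3198  0.0703]
t 2.35 pl [(239, np.int64(247)), (389, np.int64(247))] rear [(254, np.int64(188)), (284, np.int64(189)), (344, np.int64(192)), (374, np.int64(193))] th -0.852 y -0.2484 d 0.0514 |F|xy 2.8 tool [ 0.3901 -0.3202  0.0702]
[ 0.38973404 -0.31939785  0.06963798]
```

View pics/w2.png

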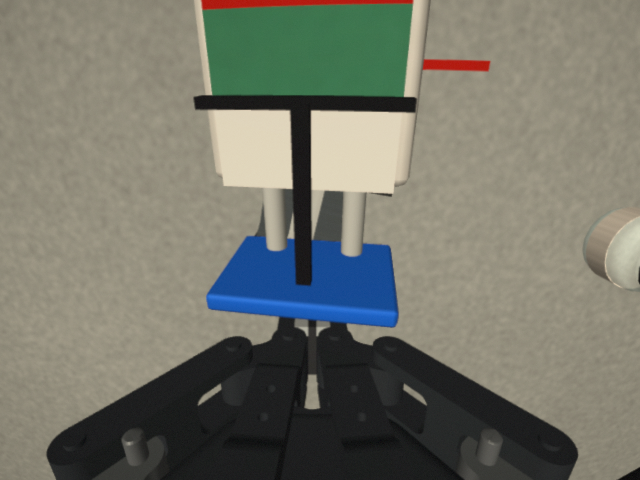

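The wrist view shows the scale clearly. The bar is at row 102, the bottom of the green at ~97, the red edge at ~8 and the rear edge at ~190, so d ≈ 0.022. I'll read the pointer directly from the scale from here on.

```bash
cat >> plan.py <<'E'
def read(save=None):
    f=env.grab_frame("wrist");im=f["color"].astype(int)
    if save: cv2.imwrite(save,f["color"][:,:,::-1])
    h=cv2.cvtColor(f["color"],cv2.COLOR_RGB2HSV).astype(int)
    bl=(h[...,0]>100)&(h[...,0]<130)&(h[...,1]>120);ys,xs=np.nonzero(bl);cx=int(np.median(xs));top=ys.min();D=[];A=[];I=[]
    for c in (cx-45,cx-35,cx+35,cx+45):
        H,S,V=h[:top,c].T
        red=np.nonzero(((H<8)|(H>172))&(S>140)&(V>90))[0];gr=np.nonzero((H>60)&(H<95)&(S>90)&(V>50))[0];bk=np.nonzero(V<45)[0]
        if len(gr)==0 or len(bk)==0: print("none",c);continue
        rr=red.max()+.5 if len(red) else gr.min()-.5
        bk=bk[bk>rr-15]; b=(bk.min()+bk.max())/2; g=gr.max()+.5
        px=(g-rr)/28 if g>bk.max()+2 else 3.25
        D.append(52-(b-rr)/px);I.append((float(rr),float(b),float(g),round(px,2)))
        w=np.nonzero(im[:top,c].min(1)>150)[0];w=w[w>b]
        if len(w): A.append((c,w.max()))
    Q=plane(f,A,.047);th=np.median(np.arctan2(Q[:,1],Q[:,0]))+np.arctan(.042/.33)+.003
    o=env.observe();F=o["contact_force"]
    print("t",round(o["t"],2),"d mm",np.round(D,1),I[:2],"th",th.round(3),"y",(.33*np.sin(th)).round(4),"F",np.hypot(*F[:2]).round(1),"tool-cmd mm",((o["tool_pos"]-cmd()[0])*1e3).round(1))
    return th,np.median(D)/1000
def prof(th,d,n,m=2.1,cmdd=None,dn=.0):  # carriage profile at constant compression d
    T=[]
    for i in range(n*10):
        th+=max(0,120*d+m*9.81*.2182*np.sin(th))/60/.33/120
        if i%10==9:T.append(th)
    return T
E
python3 - <<'E'
from plan import *
read()
N=.0355
rows([pose(-.85,d) for d in np.linspace(.023,N,5)]+[pose(t,N) for t in prof(-.85,.038,7)])
E
```

```text
t 2.4 d mm [22.6 22.3 21.5 21.4] [(6.5, 102.0, 95.5, 3.25), (5.5, 102.0, 95.5, 3.25)] th -0.876 y -0.2534 F 3.6 tool-cmd mm [ 0.1 -1.   0.5]
[-0.1, -0.0, -0.3] [-0.0, -0.0, 0.0]
[-0.1, -0.0, -0.6] [-0.0, -0.0, 0.0]
[-0.2, -0.0, -0.9] [-0.0, -0.0, 0.0]
[-0.2, -0.0, -1.2] [-0.0, -0.0, 0.0]
[-0.3, -0.0, -1.5] [-0.0, -0.0, 0.0]
[-0.3, 0.0, -1.7] [-0.0, -0.0, 0.0]
[-0.3, 0.1, -1.8] [-1.0, -0.0, 0.0]
[-0.4, 0.1, -2.0] [-1.0, -0.0, 0.0]
[-0.4, 0.2, -2.2] [-1.0, -0.0, 0.0]
[-0.4, 0.2, -2.3] [-1.0, -0.0, 0.0]
[-0.5, 0.2, -2.5] [-2.0, -0.0, 0.0]
[-0.5, 0.3, -2.7] [-2.0, -0.0, 0.0]
```

```bash
python3 -m crank '[[[-0.1,0,-0.3],[0,0,0],1],[[-0.1,0,-0.6],[0,0,0],1],[[-0.2,0,-0.9],[0,0,0],1],[[-0.2,0,-1.2],[0,0,0],1],[[-0.3,0,-1.5],[0,0,0],1],[[-0.3,0,-1.7],[0,0,0],1],[[-0.3,0.1,-1.8],[-1,0,0],1],[[-0.4,0.1,-2.0],[-1,0,0],1],[[-0.4,0.2,-2.2],[-1,0,0],1],[[-0.4,0.2,-2.3],[-1,0,0],1],[[-0.5,0.2,-2.5],[-2,0,0],1],[[-0.5,0.3,-2.7],[-2,0,0],1]]'
sed -i 's/w=np.nonzero(im\[:top,c\].min(1)>150)\[0\];w=w\[w>b\]/c2=c+(-18 if c<cx else 18);w=np.nonzero(im[:top,c2].min(1)>150)[0];w=w[w>b]/; s/A.append((c,w.max()))/A.append((c2,w.max()))/' plan.py
python3 - <<'E'
from plan import *
read("pics/w3.png");N=.0355
t0=prof(-.85,.038,7)[-1];print(t0)
rows([pose(t,N) for t in prof(t0,.038,12)])
E
```

```text
t: 3.4
tool_pos: [0.4123, -0.305, 0.0755]
tcp_rot: [-0.259, -0.658, -0.259, 0.658]
contact_force: [-3.2, -3.3, 3.3]
finger_gap: -0.001
t 3.45 d mm [34.3 34.3 34.3 34.5] [(47.5, 103.0, 135.5, np.float64(3.14)), (47.5, 103.0, 135.5, np.float64(3.14))] th -0.803 y -0.2373 F 4.2 tool-cmd mm [ 0.5 -0.9  0.9]
-0.8135846050842768
[-0.0, 0.0, -0.2] [-0.0, -0.0, 0.0]
[-0.1, 0.1, -0.4] [-1.0, -0.0, 0.0]
[-0.1, 0.1, -0.5] [-1.0, -0.0, 0.0]
[-0.1, 0.2, -0.7] [-1.0, -0.0, 0.0]
[-0.2, 0.2, -0.9] [-2.0, -0.0, 0.0]
[-0.2, 0.3, -1.1] [-2.0, -0.0, 0.0]
[-0.3, 0.3, -1.3] [-2.0, -0.0, 0.0]
[-0.3, 0.3, -1.5] [-3.0, -0.0, 0.0]
[-0.3, 0.4, -1.7] [-3.0, -0.0, 0.0]
[-0.4, 0.4, -1.9] [-3.0, -0.0, 0.0]
[-0.4, 0.5, -2.1] [-4.0, -0.0, 0.0]
[-0.4, 0.5, -2.3] [-4.0, -0.0, 0.0]
```

```bash
python3 -m crank '[[[0,0,-0.2],[0,0,0],1],[[-0.1,0.1,-0.4],[-1,0,0],1],[[-0.1,0.1,-0.6],[-1,0,0],1],[[-0.1,0.2,-0.8],[-1,0,0],1],[[-0.2,0.2,-1.0],[-2,0,0],1],[[-0.2,0.3,-1.2],[-2,0,0],1],[[-0.3,0.3,-1.4],[-2,0,0],1],[[-0.3,0.3,-1.6],[-3,0,0],1],[[-0.3,0.4,-1.8],[-3,0,0],1],[[-0.4,0.4,-2.0],[-3,0,0],1],[[-0.4,0.5,-2.2],[-4,0,0],1],[[-0.4,0.5,-2.3],[-4,0,0],1]]'
python3 - <<'E'
from plan import *
read();N=.0355
t0=prof(prof(-.85,.038,7)[-1],.038,12)[-1];print(t0)
rows([pose(t,N) for t in prof(t0,.041,12,1.9)]);print(prof(t0,.041,12,1.9)[-1])
E
```

```text
t: 4.45
tool_pos: [0.4326, -0.2928, 0.0794]
tcp_rot: [-0.282, -0.648, -0.282, 0.648]
contact_force: [-3.0, -3.6, 2.7]
finger_gap: -0.002
t 4.5 d mm [33. 33. 33. 33.] [(43.5, 104.0, 132.5, np.float64(3.18)), (43.5, 104.0, 132.5, np.float64(3.18))] th -0.729 y -0.2198 F 3.5 tool-cmd mm [ 0.5 -0.9  0.8]
-0.7428231030746208
[-0.1, 0.1, -0.3] [-1.0, -0.0, 0.0]
[-0.2, 0.2, -0.6] [-1.0, -0.0, 0.0]
[-0.2, 0.2, -0.9] [-2.0, -0.0, 0.0]
[-0.3, 0.3, -1.2] [-2.0, -0.0, 0.0]
[-0.3, 0.4, -1.5] [-3.0, -0.0, 0.0]
[-0.4, 0.4, -1.9] [-3.0, -0.0, 0.0]
[-0.5, 0.5, -2.2] [-4.0, -0.0, 0.0]
[-0.5, 0.6, -2.5] [-5.0, -0.0, 0.0]
[-0.6, 0.6, -2.9] [-5.0, -0.0, 0.0]
[-0.6, 0.7, -3.2] [-6.0, -0.0, 0.0]
[-0.7, 0.7, -3.6] [-6.0, -0.0, 0.0]
[-0.8, 0.8, -3.9] [-7.0, -0.0, 0.0]
-0.6243174826129037
```

```bash
python3 -m crank '[[[-0.1,0.1,-0.3],[-1,0,0],1],[[-0.2,0.2,-0.6],[-1,0,0],1],[[-0.2,0.2,-0.9],[-2,0,0],1],[[-0.3,0.3,-1.2],[-2,0,0],1],[[-0.3,0.4,-1.5],[-3,0,0],1],[[-0.4,0.4,-1.9],[-3,0,0],1],[[-0.5,0.5,-2.2],[-4,0,0],1],[[-0.5,0.6,-2.5],[-5,0,0],1],[[-0.6,0.6,-2.9],[-5,0,0],1],[[-0.6,0.7,-3.2],[-6,0,0],1],[[-0.7,0.7,-3.6],[-6,0,0],1],[[-0.8,0.8,-3.9],[-7,0,0],1]]'
python3 - <<'E'
from plan import *
read();N=.0355
t0=-.6243
P=prof(t0,.040,12,1.85);rows([pose(t,N) for t in P]);print(P[-1])
E
```

```text
t: 5.5
tool_pos: [0.4648, -0.2693, 0.0868]
tcp_rot: [-0.321, -0.63, -0.322, 0.63]
contact_force: [-4.1, -3.0, -2.5]
finger_gap: 0.004
t 5.55 d mm [34.7 34.9 34.9 34.9] [(51.5, 104.0, 136.5, np.float64(3.04)), (51.5, 104.0, 137.5, np.float64(3.07))] th -0.617 y -0.191 F 3.4 tool-cmd mm [ 0.6 -0.3  0.4]
[-0.0, 0.1, -0.4] [-1.0, -0.0, 0.0]
[-0.1, 0.2, -0.7] [-1.0, -0.0, 0.0]
[-0.1, 0.2, -1.1] [-2.0, -0.0, 0.0]
[-0.2, 0.3, -1.4] [-2.0, -0.0, 0.0]
[-0.3, 0.4, -1.8] [-3.0, -0.0, 0.0]
[-0.3, 0.5, -2.2] [-4.0, -0.0, 0.0]
[-0.4, 0.6, -2.5] [-4.0, -0.0, 0.0]
[-0.4, 0.6, -2.9] [-5.0, -0.0, 0.0]
[-0.5, 0.7, -3.3] [-6.0, -0.0, 0.0]
[-0.6, 0.7, -3.7] [-6.0, -0.0, 0.0]
[-0.6, 0.8, -4.1] [-7.0, -0.0, 0.0]
[-0.7, 0.9, -4.5] [-8.0, -0.0, 0.0]
-0.48778306787967685
```

```bash
python3 -m crank '[[[0,0.1,-0.4],[-1,0,0],1],[[-0.1,0.2,-0.7],[-1,0,0],1],[[-0.1,0.2,-1.1],[-2,0,0],1],[[-0.2,0.3,-1.4],[-2,0,0],1],[[-0.3,0.4,-1.8],[-3,0,0],1],[[-0.3,0.5,-2.2],[-4,0,0],1],[[-0.4,0.6,-2.5],[-4,0,0],1],[[-0.4,0.6,-2.9],[-5,0,0],1],[[-0.5,0.7,-3.3],[-6,0,0],1],[[-0.6,0.7,-3.7],[-6,0,0],1],[[-0.6,0.8,-4.1],[-7,0,0],1],[[-0.7,0.9,-4.5],[-8,0,0],1]]'
python3 - <<'E'
from plan import *
read();N=.0355
t0=-.4878
P=prof(t0,.041,12,1.85);rows([pose(t,N) for t in P]);print(P[-1])
E
```

```text
t: 6.55
tool_pos: [0.4987, -0.2384, 0.0943]
tcp_rot: [-0.364, -0.606, -0.365, 0.606]
contact_force: [-4.2, -2.2, -1.6]
finger_gap: -0.002
t 6.6 d mm [33.5 33.9 33.5 33.5] [(49.5, 105.0, 133.5, np.float64(3.0)), (49.5, 104.5, 134.5, np.float64(3.04))] th -0.481 y -0.1526 F 2.6 tool-cmd mm [ 0.8 -0.2  0.7]
[-0.1, 0.1, -0.5] [-0.0, -0.0, 0.0]
[-0.1, 0.2, -0.9] [-1.0, -0.0, 0.0]
[-0.2, 0.3, -1.3] [-2.0, -0.0, 0.0]
[-0.2, 0.4, -1.8] [-3.0, -0.0, 0.0]
[-0.3, 0.5, -2.2] [-3.0, -0.0, 0.0]
[-0.4, 0.6, -2.7] [-4.0, -0.0, 0.0]
[-0.4, 0.7, -3.2] [-5.0, -0.0, 0.0]
[-0.5, 0.7, -3.7] [-6.0, -0.0, 0.0]
[-0.6, 0.8, -4.1] [-7.0, -0.0, 0.0]
[-0.6, 0.9, -4.6] [-7.0, -0.0, 0.0]
[-0.7, 0.9, -5.2] [-8.0, -0.0, 0.0]
[-0.8, 1.0, -5.7] [-9.0, -0.0, 0.0]
-0.31826952341950737
```

```bash
python3 -m crank '[[[-0.1,0.1,-0.5],[0,0,0],1],[[-0.1,0.2,-0.9],[-1,0,0],1],[[-0.2,0.3,-1.3],[-2,0,0],1],[[-0.2,0.4,-1.8],[-3,0,0],1],[[-0.3,0.5,-2.2],[-3,0,0],1],[[-0.4,0.6,-2.7],[-4,0,0],1],[[-0.4,0.7,-3.2],[-5,0,0],1],[[-0.5,0.7,-3.7],[-6,0,0],1],[[-0.6,0.8,-4.1],[-7,0,0],1],[[-0.6,0.9,-4.6],[-7,0,0],1],[[-0.7,0.9,-5.2],[-8,0,0],1],[[-0.8,1.0,-5.7],[-9,0,0],1]]'
python3 - <<'E'
from plan import *
read();N=.0355
t0=-.3183
P=prof(t0,.042,12,1.85);rows([pose(t,N) for t in P]);print(P[-1])
E
```

```text
t: 7.6
tool_pos: [0.5345, -0.1927, 0.1021]
tcp_rot: [-0.411, -0.576, -0.411, 0.576]
contact_force: [-2.2, -3.4, -2.2]
finger_gap: -0.0
t 7.65 d mm [35.2 35.2 35.4 35.4] [(58.5, 107.0, 139.5, np.float64(2.89)), (58.5, 107.0, 139.5, np.float64(2.89))] th -0.317 y -0.1028 F 3.8 tool-cmd mm [1.1 0.1 0.5]
[-0.0, 0.1, -0.5] [-1.0, -0.0, 0.0]
[-0.1, 0.2, -1.0] [-2.0, -0.0, 0.0]
[-0.1, 0.4, -1.6] [-3.0, -0.0, 0.0]
[-0.2, 0.5, -2.2] [-4.0, -0.0, 0.0]
[-0.3, 0.6, -2.7] [-5.0, -0.0, 0.0]
[-0.3, 0.7, -3.3] [-6.0, -0.0, 0.0]
[-0.4, 0.8, -3.9] [-7.0, -0.0, 0.0]
[-0.4, 0.8, -4.5] [-8.0, -0.0, 0.0]
[-0.5, 0.9, -5.1] [-9.0, -0.0, 0.0]
[-0.6, 1.0, -5.8] [-10.0, -0.0, 0.0]
[-0.6, 1.0, -6.4] [-11.0, -0.0, 0.0]
[-0.7, 1.0, -7.1] [-12.0, -0.0, 0.0]
-0.10669950896708061
```

```bash
python3 -m crank '[[[0,0.1,-0.5],[-1,0,0],1],[[-0.1,0.2,-1.0],[-2,0,0],1],[[-0.1,0.4,-1.6],[-3,0,0],1],[[-0.2,0.5,-2.2],[-4,0,0],1],[[-0.3,0.6,-2.7],[-5,0,0],1],[[-0.3,0.7,-3.3],[-6,0,0],1],[[-0.4,0.8,-3.9],[-7,0,0],1],[[-0.4,0.8,-4.5],[-8,0,0],1],[[-0.5,0.9,-5.1],[-9,0,0],1],[[-0.6,1.0,-5.8],[-10,0,0],1],[[-0.6,1.0,-6.4],[-11,0,0],1],[[-0.7,1.0,-7.1],[-12,0,0],1]]'
python3 - <<'E'
from plan import *
read("pics/w7.png");N=.0355
t0=-.1067
P=prof(t0,.041,12,1.85);rows([pose(t,N) for t in P]);print(P[-1])
E
```

```text
t: 8.65
tool_pos: [0.5673, -0.129, 0.1092]
tcp_rot: [0.469, 0.529, 0.469, -0.529]
contact_force: [-1.3, -4.5, -4.2]
finger_gap: -0.0
t 8.7 d mm [37.1 25.7 37.  37. ] [(66.5, 108.0, 144.5, np.float64(2.79)), (65.5, 151.0, 102.5, 3.25)] th -0.082 y -0.0269 F 3.5 tool-cmd mm [1.3 0.8 0.5]
[-0.0, 0.2, -0.6] [-1.0, -0.0, 0.0]
[-0.1, 0.3, -1.2] [-2.0, -0.0, 0.0]
[-0.1, 0.5, -1.9] [-3.0, -0.0, 0.0]
[-0.1, 0.6, -2.6] [-4.0, -0.0, 0.0]
[-0.2, 0.7, -3.3] [-6.0, -0.0, 0.0]
[-0.2, 0.8, -4.0] [-7.0, -0.0, 0.0]
[-0.3, 0.9, -4.7] [-8.0, -0.0, 0.0]
[-0.3, 1.0, -5.4] [-9.0, -0.0, 0.0]
[-0.3, 1.0, -6.1] [-10.0, -0.0, 0.0]
[-0.3, 1.1, -6.9] [-12.0, -0.0, 0.0]
[-0.4, 1.1, -7.7] [-13.0, -0.0, 0.0]
[-0.4, 1.1, -8.4] [-14.0, -0.0, 0.0]
0.1445141129213273
```

View pics/w7.png

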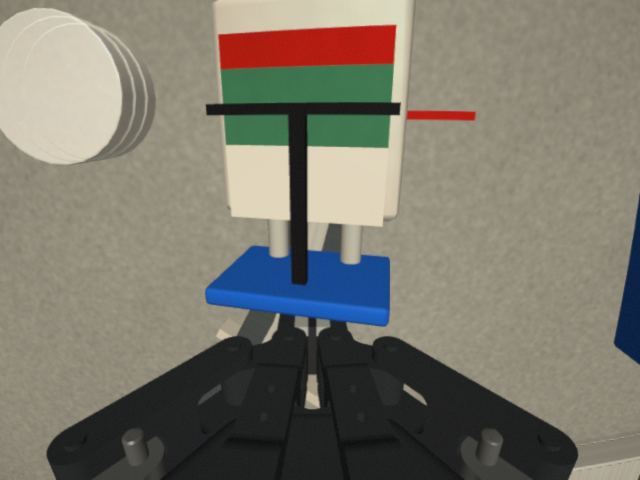

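The bar is mid-green (row 108; green from 66 to 145) and the plate is square to the fingers. Continuing over the top.

```bash
python3 -m crank '[[[0,0.2,-0.6],[-1,0,0],1],[[-0.1,0.3,-1.2],[-2,0,0],1],[[-0.1,0.5,-1.9],[-3,0,0],1],[[-0.1,0.6,-2.6],[-4,0,0],1],[[-0.2,0.7,-3.3],[-6,0,0],1],[[-0.2,0.8,-4.0],[-7,0,0],1],[[-0.3,0.9,-4.7],[-8,0,0],1],[[-0.3,1.0,-5.4],[-9,0,0],1],[[-0.3,1.0,-6.1],[-10,0,0],1],[[-0.3,1.1,-6.9],[-12,0,0],1],[[-0.4,1.1,-7.7],[-13,0,0],1],[[-0.4,1.1,-8.4],[-14,0,0],1]]'
python3 - <<'E'
from plan import *
read("pics/w8.png");N=.0355
t0=.1445
P=prof(t0,.041,12,1.85);rows([pose(t,N) for t in P]);print(np.round(P,3))
E
```

```text
t: 9.7
tool_pos: [0.5886, -0.0466, 0.1133]
tcp_rot: [0.53, 0.468, 0.53, -0.468]
contact_force: [-0.2, -4.5, 0.3]
finger_gap: -0.001
none 514
none 524
none 594
none 604Traceback (most recent call last):
  File "<stdin>", line 2, in <module>
  File "plan.py", line 53, in read
    Q=plane(f,A,.047);th=np.median(np.arctan2(Q[:,1],Q[:,0]))+np.arctan(.042/.33)+.003
  File "plan.py", line 19, in plane
    c,d=ray(f,uv);R=Ro.from_euler('z',p[2]).as_matrix();c=R.T@(c-[p[0],p[1],0])-[-.28,0,.072-.33*np.sin(.22)];d=d@R
        ~~~^^^^^^
  File "h.py", line 3, in ray
    n=cv2.undistortPoints(np.array(uv,float).reshape(-1,1,2),f["camera_matrix"],f["distortion"]).reshape(-1,2)
      ~~~~~~~~~~~~~~~~~~~^^^^^^^^^^^^^^^^^^^^^^^^^^^^^^^^^^^^^^^^^^^^^^^^^^^^^^^^^^^^^^^^^^^^^^^
cv2.error: OpenCV(4.12.0) /io/opencv/modules/calib3d/src/undistort.dispatch.cpp:347: error: (-215:Assertion failed) CV_IS_MAT(_src) && CV_IS_MAT(_dst) && (_src->rows == 1 || _src->cols == 1) && (_dst->rows == 1 || _dst->cols == 1) && _src->cols + _src->rows - 1 == _dst->rows + _dst->cols - 1 && (CV_MAT_TYPE(_src->type) == CV_32FC2 || CV_MAT_TYPE(_src->type) == CV_64FC2) && (CV_MAT_TYPE(_dst->type) == CV_32FC2 || CV_MAT_TYPE(_dst->type) == CV_64FC2) in function 'cvUndistortPointsInternal'
```

```bash
sed -i 's/ys,xs=np.nonzero(bl);cx=int(np.median(xs));top=ys.min();D=\[\]/bl[:150]=0;bl[:,:170]=0;bl[:,450:]=0;ys,xs=np.nonzero(bl);cx=int(np.median(xs));top=ys.min();D=[]/; s/def read(save=None):/def read(save=None,f=None):/; s/(cx-45,cx-35,cx+35,cx+45)/(cx-50,cx-42,cx+42,cx+50)/' plan.py
sed -i '/^def read/{n;s/f=env.grab_frame("wrist")/f=f or env.grab_frame("wrist")/}' plan.py
python3 - <<'E'
from plan import *
f=dict(np.load("wrist1.npz"));f["color"]=np.ascontiguousarray(cv2.imread("pics/w8.png")[:,:,::-1]);print("th invalid here");read(None,f);N=.0355
t0=.1445
P=prof(t0,.041,12,1.85);rows([pose(t,N) for t in P]);print(np.round(P,3))
E
```

```text
th invalid here
t 9.75 d mm [37.6 38.  37.8 37.8] [(71.5, 109.5, 145.5, np.float64(2.64)), (71.5, 109.0, 146.5, np.float64(2.68))] th -1.061 y -0.2881 F 3.2 tool-cmd mm [1.  1.2 0.2]
[-0.0, 0.2, -0.8] [-1.0, -0.0, -0.0]
[-0.0, 0.4, -1.6] [-3.0, -0.0, -0.0]
[-0.0, 0.6, -2.4] [-4.0, -0.0, -0.0]
[-0.0, 0.7, -3.2] [-5.0, -0.0, -0.0]
[-0.0, 0.8, -4.1] [-7.0, -0.0, -0.0]
[-0.0, 0.9, -4.9] [-8.0, -0.0, -0.0]
[-0.0, 1.0, -5.8] [-10.0, -0.0, -0.0]
[0.0, 1.1, -6.7] [-11.0, -0.0, -0.0]
[0.0, 1.1, -7.6] [-13.0, -0.0, -0.0]
[0.1, 1.1, -8.5] [-14.0, -0.0, -0.0]
[0.1, 1.1, -9.4] [-16.0, -0.0, -0.0]
[0.1, 1.1, -10.4] [-17.0, -0.0, -0.0]
[0.168 0.191 0.215 0.24  0.265 0.29  0.316 0.342 0.368 0.395 0.422 0.45 ]
```

d is 37.8 mm, so I continue. The tool will end near th ≈ 0.45, before line 2 at 0.60.

```bash
python3 -m crank '[[[0,0.2,-0.8],[-1,0,0],1],[[0,0.4,-1.6],[-3,0,0],1],[[0,0.6,-2.4],[-4,0,0],1],[[0,0.7,-3.2],[-5,0,0],1],[[0,0.8,-4.1],[-7,0,0],1],[[0,0.9,-4.9],[-8,0,0],1],[[0,1.0,-5.8],[-10,0,0],1],[[0,1.1,-6.7],[-11,0,0],1],[[0,1.1,-7.6],[-13,0,0],1],[[0.1,1.1,-8.5],[-14,0,0],1],[[0.1,1.1,-9.4],[-16,0,0],1],[[0.1,1.1,-10.4],[-17,0,0],1]]'
python3 - <<'E'
from plan import *
read("pics/w9.png");N=.0355
t0=.4499
P=prof(t0,.039,12,1.85);print(np.round(P,3))
P=[t for t in P if t<.655];P+=[P[-1]]*(12-len(P));rows([pose(t,N) for t in P])
E
```

```text
t: 10.75
tool_pos: [0.5861, 0.0579, 0.1118]
tcp_rot: [0.593, 0.384, 0.594, -0.385]
contact_force: [0.7, -4.7, -1.3]
finger_gap: -0.003
t 10.8 d mm [39.4 39.4 39.3 39.3] [(77.5, 109.5, 148.5, np.float64(2.54)), (77.5, 109.5, 148.5, np.float64(2.54))] th 0.437 y 0.1395 F 3.6 tool-cmd mm [-0.5  1.9 -0.7]
[0.477 0.505 0.532 0.561 0.59  0.619 0.648 0.678 0.709 0.739 0.77  0.802]
[0.1, 0.2, -0.9] [-2.0, -0.0, -0.0]
[0.1, 0.4, -1.8] [-3.0, -0.0, -0.0]
[0.2, 0.6, -2.7] [-5.0, -0.0, -0.0]
[0.2, 0.7, -3.7] [-7.0, -0.0, -0.0]
[0.3, 0.8, -4.6] [-8.0, -0.0, -0.0]
[0.4, 0.9, -5.6] [-10.0, -0.0, -0.0]
[0.5, 1.0, -6.6] [-11.0, -0.0, -0.0]
[0.5, 1.0, -6.6] [-11.0, -0.0, -0.0]
[0.5, 1.0, -6.6] [-11.0, -0.0, -0.0]
[0.5, 1.0, -6.6] [-11.0, -0.0, -0.0]
[0.5, 1.0, -6.6] [-11.0, -0.0, -0.0]
[0.5, 1.0, -6.6] [-11.0, -0.0, -0.0]
```

```bash
python3 -m crank '[[[0.1,0.2,-0.9],[-2,0,0],1],[[0.1,0.4,-1.8],[-3,0,0],1],[[0.2,0.6,-2.7],[-5,0,0],1],[[0.2,0.7,-3.7],[-7,0,0],1],[[0.3,0.8,-4.6],[-8,0,0],1],[[0.4,0.9,-5.6],[-10,0,0],1],[[0.5,1.0,-6.6],[-11,0,0],1],[[0.5,1.0,-6.6],[-11,0,0],1],[[0.5,1.0,-6.6],[-11,0,0],1],[[0.5,1.0,-6.6],[-11,0,0],1],[[0.5,1.0,-6.6],[-11,0,0],1],[[0.5,1.0,-6.6],[-11,0,0],1]]'
python3 - <<'E'
from plan import *
try: read("pics/w10.png")
except Exception as e: print(type(e))
f=env.grab_frame("top");cv2.imwrite("pics/top10.png",f["color"][:,:,::-1])
X,_=arc(p,.85,up=.047);print("carriage at stop px",proj(f,X))
E
```

```text
t: 11.8
tool_pos: [0.5682, 0.1216, 0.1069]
tcp_rot: [0.626, 0.327, 0.628, -0.327]
contact_force: [0.3, -0.4, 0.5]
finger_gap: -0.004
t 11.85 d mm [18.2 18.6 22.2 22.5] [(-0.5, 109.5, 63.5, 3.25), (-0.5, 108.0, 62.5, 3.25)] th 0.716 y 0.2166 F 0.5 tool-cmd mm [-0.8 -1.  -0.8]
carriage at stop px [[242.38794732 243.34526473]]
```

View pics/w10.png

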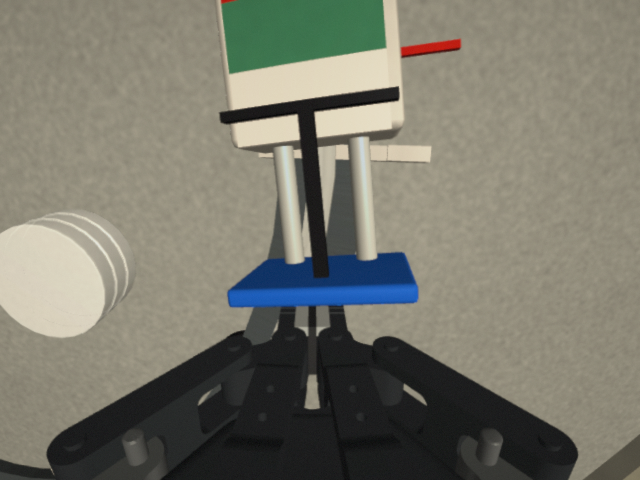

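The carriage is past line 2 and easing off. The bar is well down in the white (d ≈ 8 mm, read by eye; the code's fallback reading is invalid here). Next I back the fingers away and up.

```bash
python3 -m crank '[[[0,0,0],[0,0,0],1],[[0,0,0.3],[0,0,0],1],[[0,0,1],[0,0,0],1],[[0,0,2],[0,0,0],1],[[0,0,3],[0,0,0],1],[[0,0,4],[0,0,0],1],[[0,0,5],[0,0,0],1],[[0,0,6],[0,0,0],1],[[-2,0,6],[0,0,0],1],[[-4,0,6],[0,0,0],1],[[-6,0,6],[0,0,0],1],[[-8,0,6],[0,0,0],1]]'
python3 -m crank '[[[-2,0,1],[0,0,0],1],[[-4,0,2],[0,0,0],1],[[-6,0,4],[0,0,0],1],[[-8,0,6],[0,0,0],1],[[-8,0,8],[0,0,0],1],[[-8,0,8],[0,0,0],1],[[-8,0,8],[0,0,0],1],[[-8,0,8],[0,0,0],1],[[-8,0,8],[0,0,0],1],[[-8,0,8],[0,0,0],1],[[-8,0,8],[0,0,0],1],[[-8,0,8],[0,0,0],1]]'
python3 - <<'E'
from plan import *
t0=dict(np.load("top0.npz"))
def idx(f):
    h=cv2.cvtColor(f["color"],cv2.COLOR_RGB2HSV).astype(int)[180:300,200:460];return [(s[4],(c+[200,180]).round(1)) for s,c in cent(((h[...,0]<8)|(h[...,0]>172))&(h[...,1]>120),6)]
f=env.grab_frame("top");print(idx(f));s=env.grab_frame("scene")
for n,u in (("start",-.85),("stop",.85)): print(n,"red band centre pred",proj(f,arc(p,u,up=.05,back=-.018)[0]))
for i in range(2):
    o=env.observe();print(o["t"],o["tool_pos"],o["contact_force"])
cv2.imwrite("pics/end.png",np.vstack([cv2.resize(f["color"][180:300,130:530],(800,240)),cv2.resize(s["color"][130:330,190:490],(540,360),interpolation=cv2.INTER_CUBIC).copy() if 0 else cv2.copyMakeBorder(cv2.resize(s["color"][130:330,190:490],(540,360)),0,0,0,260,0)])[:,:,::-1])
E
```

```text
t: 12.9
tool_pos: [0.6036, 0.0714, 0.188]
tcp_rot: [0.627, 0.327, 0.627, -0.327]
contact_force: [0.3, 0.4, -0.8]
finger_gap: 0.002
t: 13.9
tool_pos: [0.6487, 0.0074, 0.267]
tcp_rot: [0.627, 0.326, 0.627, -0.327]
contact_force: [0.4, -0.3, -0.2]
finger_gap: -0.002
[(np.int32(14), array([230.6, 230.4])), (np.int32(77), array([236.9, 249.7]))]
start red band centre pred [[405.56721846 241.40526686]]
stop red band centre pred [[238.23650822 247.92929403]]
14.0 [0.64889834 0.00712802 0.26721974] [0.16126692 0.55154104 1.0484556 ]
14.0 [0.64889834 0.00712802 0.26721974] [0.16126692 0.55154104 1.0484556 ]
```

View pics/end.png

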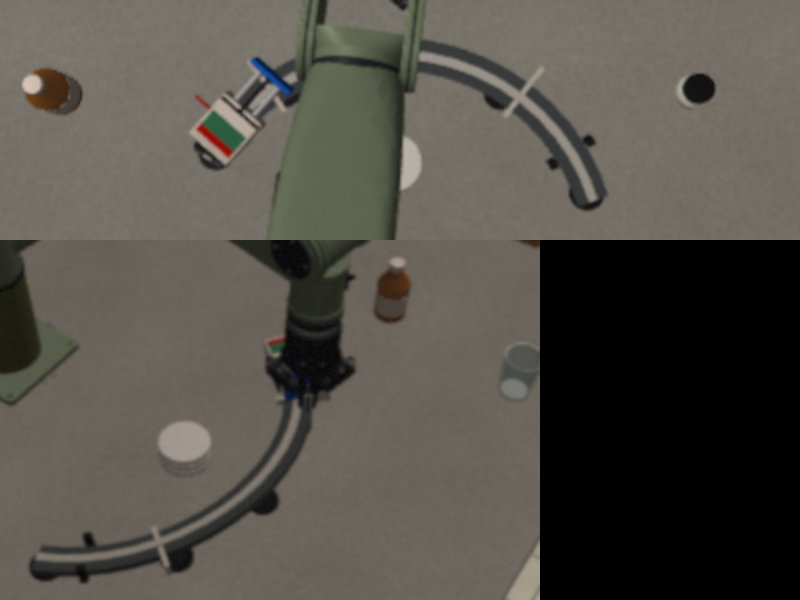

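The carriage is at the far stop with the plate fully out, the hand is clear, and the dishes, bottle and jar look untouched. One stillness check, then hand in.

```bash
python3 -m crank '[[[0,0,0],[0,0,0],1],[[0,0,0],[0,0,0],1],[[0,0,0],[0,0,0],1],[[0,0,0],[0,0,0],1],[[0,0,0],[0,0,0],1],[[0,0,0],[0,0,0],1]]' | head -1
python3 - <<'E'
from plan import *
f=env.grab_frame("top");h=cv2.cvtColor(f["color"],cv2.COLOR_RGB2HSV).astype(int)[180:300,200:460]
c=[c+[200,180] for s,c in cent(((h[...,0]<8)|(h[...,0]>172))&(h[...,1]>120),6)];print(c)
if abs(c[-1]-[236.9,249.7]).max()<.5: print("still",env.hand_in())
E
```

```text
t: 14.5
[array([230.6, 230.4]), array([236.90909091, 249.74025974])]
the job is handed in; nothing more can be done
still None
```

I pushed the carriage over the rise to the far stop, took the hand away, and handed the job in at about 14.6 s. No verdict was reported.

**Pointer:** I read it from the wrist camera about once a second.
- Before the first white line it read 34.3 mm, then 33.0 mm.
- Between the lines it read 33.5 to 39.4 mm, mid-green in every reading. I have no readings between those roughly one-second checks.
- Just past the second line it was easing off, at about 8 mm by eye.

**End state:**
- **Carriage:** it is at the far stop. Its red band is about 2 px (5 mm) from the predicted spot, no worse than my other image checks, and it did not move between two pictures about 0.55 s apart.
- **Plate:** it is fully extended.
- **Hand:** it is well clear, with contact force at noise level.
- **Dishes, bottle and jar:** they look unmoved by eye; I did not measure them again.

**Failed or disagreeing checks:**
- My first geometric gauge for the plate gave a wrong 51 mm where the scale showed about 22 mm, so I dropped it and read the scale directly.
- One reading first failed because a blue box came into view. I recovered it from the same picture.
- The reading after the second line (18–22 mm) used an invalid fallback. The picture showed about 8 mm.
- The carriage position from the wrist camera differed from the plan by up to 0.025 rad (8 mm), which I covered with margin at the second line.
- I did not measure the arrival speed directly. My estimate is 0.05 to 0.07 m/s, against the 0.09 m/s limit.

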